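# Latch a stock box and hold it in the glue clamp

## Robot

A 6-joint arm with a two-finger parallel gripper is mounted at the origin on the work surface. World frame = base frame: x ahead of the robot, y to its left, z up, the work surface at z = 0. Lengths are in m, angles in rad, forces in N, time in s.
With the tool pointing down it reaches from about 0.25 to 0.775 m from the base axis. Payload 4 kg.
Tool frame: the origin (TCP) lies midway between the tips of the shut fingers; the grasp point (between the pads) lies 19 mm behind it (robot.hold_point_z is the distance from the TCP to the grasp point, in m); z points along the fingers, y is the line along which they close (so a half turn about z gives the same grasp; the last joint's range is limited). The gripper opens to 94 mm and grips with 3 to 60 N. Pads are 16 mm wide; open, the fingers measure 119 mm over their backs; the gripper's body (75 mm by 177 mm) begins 78 mm behind the grasp point.
Start: joints at [-1.4, 0.087, 1.371, -0, 1.684, -0.103], TCP at [0.149, -0.53, 0.206] pointing down, gripper open.
Joint ranges: [-3.1, 3.1], [-0.76, 2.03], [0.27, 2.55], [-1.08, 4.22], [0.17, 2.65], [-2.57, 2.57]. Speed limits (rad/s): [2.79, 2.79, 3.14, 3.14, 3.14, 3.14].

## Interface

Orientations are given as [roll, pitch, yaw] about the fixed x, y, z axes, in that order (R = Rz(yaw) Ry(pitch) Rx(roll)).
In Python, from bench import readout, imaging, robot gives the robot as it stands.
- The arm moves only by the tool carry_out, never from a script. Its argument "motion" is text: rows parted by semicolons, each of 7 numbers parted by spaces: the shift along the tool's x, y, z each as a share of 200 mm, from -1 to 1, then the turn, a rotation vector about the tool's x, y, z each as a share of 120 degrees, from -1 to 1, then the opening, from 0 (shut) to 1 (fully open). A call has 1 to 12 rows; each row shifts and turns the commanded pose from where the row before left it, along the tool's axes as they then stand; what a row does not reach is not made up. A row lasts 1/8 s, in which the tool goes at most 62.5 mm and 10.7 degrees, less where a joint would pass 70% of its speed; a pose out of reach is approached as far as the arm can. A call with a number of a shift or a turn outside -1 to 1 is refused whole. A call with a gripper value outside its range is refused whole. The fingers move at their own pace and stop on an object; the grip force is fixed at half the most. Time passes only in rows, so rows that do not move let the fingers close. It gives the time, the measured TCP pose, the force, the opening and the grip force at its end, in the units of the state.
- readout.get_obs(): the state, without advancing time (a new reading comes with each control period).
- imaging.snapshot(name): name is "side" or "top" or "wrist"; returns a dict with "pixels" (420x560x3 uint8, red, green, blue), "fx", "fy", "cx", "cy" (pixels), "dist_coeffs" ([k1, k2, p1, p2, k3] as OpenCV has them; the pictures are not rectified), "R" (3x3) and "t" (3): a world point X has camera coordinates R X + t. Camera axes: x right, y down, z forward; pixel columns grow to the right and rows downward; lengths in m; the calibration is good to about 2 mm. A picture is of the moment at which its call begins. There is no depth.
- robot.close_job(): hands the job in; it is judged then, once.
The state is a dict: "time": time; "joint_positions": joint angles; "qvel": joint speeds; "joint_torque": joint torques, N m; "tool_pos": TCP position; "ee_rot": TCP orientation; "wrist_force": force on the tool from outside, world axes, zero at the start; "wrist_torque": the same for the moment, N m; "width": finger opening in m; "finger_force": force on a finger pad.
Only numpy, scipy, OpenCV 4.12 (cv2) and the standard library are available. Lean on these libraries where they do the work, as an engineer would, in place of code of your own. Each camera call takes 0.05 s, during which the arm holds its last target. There are 200 camera calls.

## Task

The plywood stock box on the gluing jig has fresh glue: first swing its hasp down until it lies flat over the catch on the box's front. Then pump the clamp's trigger, without touching the push rod or its pad, until the pad holds the box snugly against the end stop with its rubber cushion partly squeezed, but not pressed solid, which would crush the box. The program finishes while still holding the trigger squeezed, so do not let go at the end, and leave the things around the jig where they are.

Things in the scene. Friction and masses are not known exactly. Their poses are not given: they have to be found in the camera images.
- jig: wooden gluing board 250 (x) x 450 (y) x 12 mm, fixed; place and yaw vary; origin on its underside. Clamp pushes to +y. Back fence: inner face at x = 56, top at 46 mm. Grey clamp head 56 x 115 mm around x = 0, y = -133, top 74 mm above the bench; the push rod runs through it along y, the pistol handle and trigger stick out of it to -x, with free space around them
- handle_grip (a point): point on the back (-y) face of the fixed black handle, at x = -87, y = -183, height 45 mm in the jig frame. The handle is a bar along x from the head to x = -125, 14 mm thick in y, 26 to 64 mm above the bench; the trigger stands on its +y side
- trigger_grip (a point): point in the middle of the trigger blade where fingers should press it, 62 mm from its pivot, 45 mm above the bench; it moves with the trigger, from 48 mm ahead (+y) of the handle's back face when released to 27 mm when fully squeezed
- trigger_blade: upright steel blade of the trigger, 80 long x 8 thick x 36 mm high (27 to 63 mm above the bench), pointing to jig -x; origin on the trigger's vertical pivot at x = -25, y = -146, height 45 mm in the jig frame; press its +y face toward the handle
- trigger (a joint): trigger angle, rad: 0 released (blade leans 0.17 toward +y), 0.35 fully squeezed toward the handle; spring return, 2 to 5 N; up to 18 N at the grip point under load. Squeezing drives the rod 37 mm per rad, the first 3 (at most 5) mm idle; a full stroke gains about 10 mm. On release the rod stays (5 mm teeth: it may slip back up to 5 mm under load)
- rod (a joint): advance of the push rod, m: 0 at the start, 0.07 at most
- push_bar: the steel push rod with its end plate: 14 mm square bar along jig y, axis 50 mm above the bench; origin on its axis. Not to be touched
- cushion (a joint): how far the rubber cushion behind the pad is squeezed, m: 0 free, 0.016 solid; 1.2 N per mm. Aim for about 0.007 (8 N)
- pad: black pad at the rod's end, 50 wide x 10 thick x 46 mm high; origin in the middle of its front (+y) face, at jig x = 0, 50 mm above the bench, y = 0 at the start; y = rod minus cushion later. Not to be touched
- end_stop: wooden stop block across the board, fixed, 100 (x) x 20 (y) x 50 mm; origin at the centre of its underside on the board; its -y face, 10 mm from the origin, is where the box must bear. Its place along the board varies
- stock_box: loose plywood box with lid, 110 x 110 x 62 mm, 0.6 kg, between pad and end stop, against the back fence; origin at the centre of its underside, axes parallel to the jig's; front with the hasp faces -x. At the start it stands 17 to 47 mm from the pad and 1 to 5 mm from the stop
- hasp_hinge (a point): middle of the hasp's hinge line (along the box's y axis), at x = -59, y = 0, z = 58 mm in the box frame
- hasp (a joint): hasp angle, rad: 0 = hanging straight down, flat over the catch; 1.57 = sticking out level from the front; larger = leaning up and back over the lid; 2.6 at most. Stiff hinge: it stays where it is left and needs about 1 N at its end
- hasp_end (a point): free end of the hasp's strap (28 wide, 4 mm thick), 39 mm from the hinge line
- catch (a point): catch lug on the box's front, 26 mm below the hinge line, flush with the closed strap
- fir_a: bystander: model fir tree on a cork disc, 105 mm tall, standing on the jig board; origin at its underside; leave alone
- fir_b: bystander: model fir tree like the other, 105 mm tall, on the bench; origin at its underside; leave alone
- glue: bystander: white glue bottle, 48 mm across, 125 mm tall; origin at its underside; leave alone
- paint_pot: bystander: small glass paint pot, 38 mm across, 35 mm tall, on the jig board behind the clamp head; origin at its underside; leave alone
- box_wagon: bystander: reddish model box wagon, 135 mm long, 52 mm tall; origin at its underside; leave alone
- tank_wagon: bystander: black model tank wagon, 135 mm long, 56 mm tall; origin at its underside; leave alone
- driver: bystander: screwdriver, 160 mm long, lying in front of the jig board; origin at its underside; leave alone
There are look-alikes about, which are no part of the job. What is meant by the stock_box is not blue, and is the smaller of those in its own colour.

How it is judged:
On the way, in this order (a step that is already met when the one before it is completed fails the run):
1. the hasp lies flat over the catch (value of joint hasp below 0.15 rad), for 0.2 s.
2. the pumped pad presses on the box (contact force between pad and stock_box above 4 N and value of joint rod above 0.012 m), for 0.2 s.
At the end, for the whole second after the job is handed in: Hasp within 0.2 rad of closed; pad presses box over 4 N, cushion under 14.5 mm; box bears on the end stop (over 2 N, gap under 4 mm), flat and square within 0.1 rad, still, untouched by the robot; fingers still press the trigger blade (over 1.5 N), past 0.05 rad (value of joint hasp below 0.2 rad and contact force between pad and stock_box above 4 N and value of joint cushion below 0.0145 m and contact force between stock_box and end_stop above 2 N and contact force between the fingers and trigger_blade above 1.5 N and value of joint trigger above 0.05 rad and angle between stock_box's own z axis and vertical below 0.1 rad and angle between the y axis of stock_box and the y axis of jig, either way round below 0.1 rad and linear speed of stock_box below 0.01 m/s and y of stock_box in the frame of end_stop above -0.069 m and contact force between each of the arm, the fingers and stock_box below 1 N); the arm keeps its last pose, push and grip.
It fails at once if the box is crushed: pad force over 24 N (contact force between pad and stock_box above 24 N).
It fails at once if push rod or pad touched by the robot (over 3 N) (contact force between any of the arm, the fingers and pad above 3 N or contact force between any of the arm, the fingers and push_bar above 3 N).
It fails at once if a bystander is moved more than 30 mm (distance of any of fir_a, fir_b, glue, paint_pot, box_wagon, tank_wagon, driver from where it was at the start of the episode above 0.03 m).
It also fails if it takes over 69 s, if anything falls off the work surface, if the arm or the gripper's body presses on something with over 40 N, if the wrist force passes 120 N, or if a joint passes its speed limit or range.

## Working session

There is one attempt and no reset: what is moved stays moved. The work goes in short steps, Python scripts to look and compute and a tool call to move; the robot and the scene stay as the last step left them, time stands still between calls to the robot, and variables do not carry over. Pictures are saved under pics/ and viewed, at most 10 in all, crops included, and the job is handed in when it is done.

Besides the shell and the picture viewer there is one more tool, called after "Emit:" as a command line: name --argument value ..., lists and objects as JSON in quotes. carry_out: Moves the arm, as the interface text tells. Its arguments: {"type":"object","properties":{"motion":{"type":"string"}},"required":["motion"]}

```bash
mkdir -p pics; cat > h.py <<'E'
import numpy as np, cv2, json
from bench import readout, imaging, robot
def snap(n,f):
    s=imaging.snapshot(n); cv2.imwrite(f'pics/{f}.png',cv2.cvtColor(s['pixels'],cv2.COLOR_RGB2BGR))
    np.savez(f'pics/{f}.npz',**{k:np.array(v) for k,v in s.items()}); return s
def load(f): return dict(np.load(f'pics/{f}.npz'))
def K(s): return np.array([[s['fx'],0,s['cx']],[0,s['fy'],s['cy']],[0,0,1]],float)
def ray(s,px):
    u=cv2.undistortPoints(np.array([[px]],float),K(s),np.array(s['dist_coeffs'],float)).ravel()
    R=np.array(s['R']);t=np.array(s['t']); d=R.T@np.array([u[0],u[1],1]); return -R.T@t,d/np.linalg.norm(d)
def onz(s,px,z):
    c,d=ray(s,px); return c+d*(z-c[2])/d[2]
def tri(obs):
    A=np.zeros((3,3));b=np.zeros(3)
    for s,p in obs:
        c,d=ray(s,p);P=np.eye(3)-np.outer(d,d);A+=P;b+=P@c
    x=np.linalg.solve(A,b); return x
def proj(s,X):
    R=np.array(s['R']);r,_=cv2.Rodrigues(R)
    return cv2.projectPoints(np.array(X,float).reshape(-1,1,3),r,np.array(s['t'],float),K(s),np.array(s['dist_coeffs'],float))[0].reshape(-1,2)
E
python3 - <<'E'
from h import *
for n in ('top','side','wrist'):
    s=snap(n,n+'0'); print(n,-np.array(s['R']).T@s['t'],s['fx'])
a=cv2.imread('pics/top0.png');b=cv2.imread('pics/side0.png')
cv2.imwrite('pics/w.png',cv2.imread('pics/wrist0.png'))
o=readout.get_obs();print(o)
E
```

```text
top [0.33004813 0.03281815 1.19029198] 493.84464587069294
side [ 0.45013982 -0.59733679  0.90230157] 427.75715776557433
wrist [ 0.21989647 -0.50973239  0.38463795] 296.35731466236956
{'time': 0.15, 'joint_positions': array([-1.40009612e+00,  8.78156133e-02,  1.37188367e+00, -2.05251056e-05,
        1.68362634e+00, -1.03096277e-01]), 'qvel': array([ 0.00060587, -0.00035655, -0.00457558, -0.00098614, -0.00030388,
        0.00097856]), 'joint_torque': array([ 1.79430463e-03, -3.40644443e+01, -3.02793074e+01,  7.17568374e-02,
        3.05279810e-02, -1.19122615e-04]), 'tool_pos': array([ 0.1486318 , -0.52909555,  0.20456835]), 'ee_rot': array([-3.13986679e+00, -1.58056063e-04,  2.73794058e-01]), 'wrist_force': array([ 0.42446976, -0.942772  , -0.43999111]), 'wrist_torque': array([-0.03434895, -0.00650252, -0.04871462]), 'finger_force': 0.0, 'width': 0.09422843189307609}
```

View pics/top0.png

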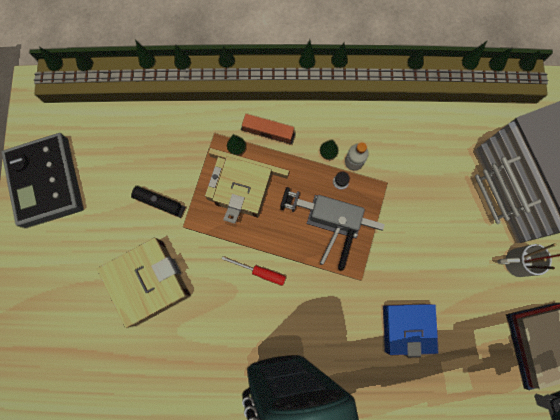

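View pics/side0.png

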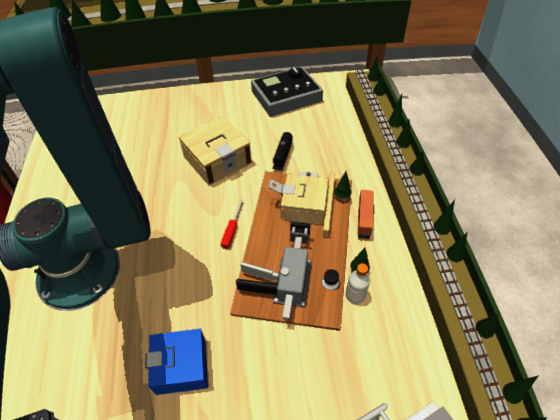

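Candidates: small plywood box on the jig (top 240,185; side 305,198), larger plywood box on the bench (top 145,280), and blue box (top 410,330). The one on the jig fits: it is not blue and is the smaller of the two plywood ones. I'll confirm in an enlarged crop.

```bash
python3 - <<'E'
import cv2
a=cv2.imread('pics/top0.png')[120:290,180:395];cv2.imwrite('pics/c1.png',cv2.resize(a,None,fx=3.5,fy=3.5,interpolation=cv2.INTER_CUBIC))
a=cv2.imread('pics/side0.png')[160:335,225:395];cv2.imwrite('pics/c2.png',cv2.resize(a,None,fx=3.4,fy=3.4,interpolation=cv2.INTER_CUBIC))
E
```

```text
(no output)
```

View pics/c1.png

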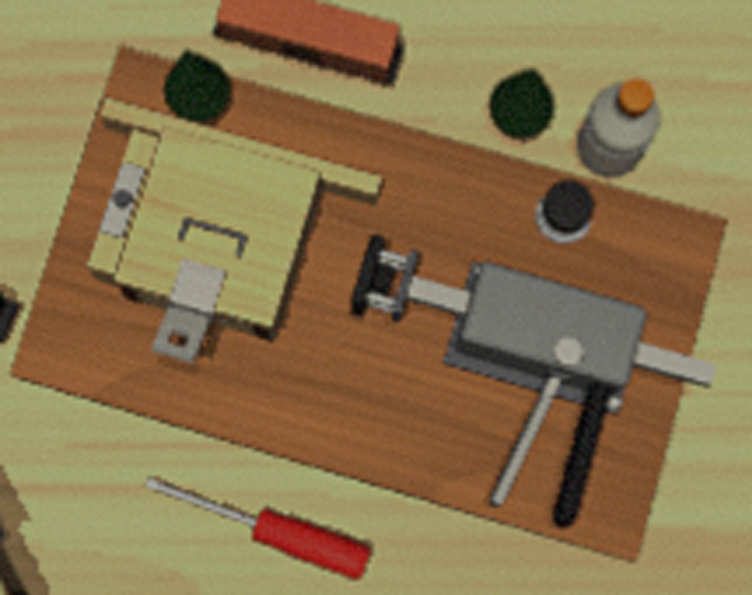

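View pics/c2.png

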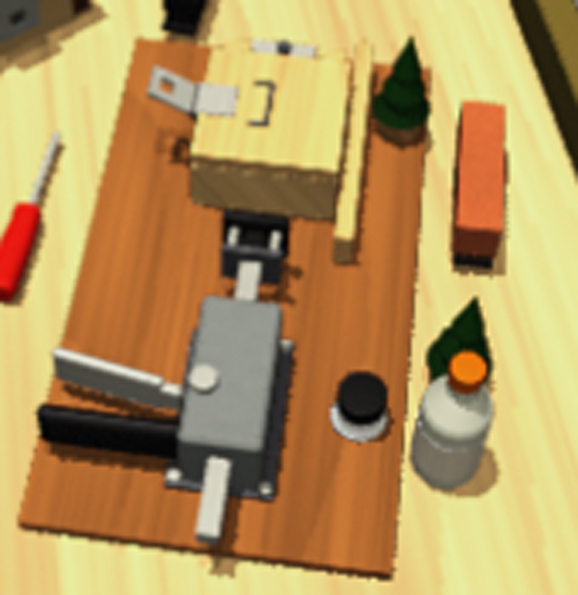

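```bash
cat > fit.py <<'E'
from h import *
from scipy.optimize import least_squares
T=load('top0');S=load('side0')
t=lambda u,v:(180+u/3.5,120+v/3.5)
d=lambda u,v:(225+u/3.4,160+v/3.4)
J=[(T,t(120,45),(125,225,12)),(T,t(727,218),(125,-225,12)),(T,t(635,560),(-125,-225,12)),(T,t(12,377),(-125,225,12)),
(S,d(20,527),(-125,-225,12)),(S,d(390,577),(125,-225,12)),(S,d(430,68),(125,225,12)),(S,d(138,38),(-125,225,12)),
(T,t(485,265),(28,-75.5,74)),(T,t(645,308),(28,-190.5,74)),(S,d(210,298),(-28,-75.5,74)),(S,d(282,303),(28,-75.5,74)),(S,d(262,480),(28,-190.5,74))]
def Rz(a): return np.array([[np.cos(a),-np.sin(a),0],[np.sin(a),np.cos(a),0],[0,0,1]])
def w(p,X): return np.array([p[0],p[1],0])+Rz(p[2])@(np.array(X)/1000.)
def res(p): return np.concatenate([proj(s,w(p,X))[0]-px for s,px,X in J])
r=least_squares(res,[.35,0,0.],loss='soft_l1'); p=r.x
if __name__=='__main__':
    r=min((least_squares(res,[.4,0,a],loss='soft_l1') for a in (-1.5,-.7,0,.7,1.5,2.5,-2.5)),key=lambda r:r.cost);p=r.x
    print(p,r.cost);print(res(p).reshape(-1,2).round(1).tolist())
    inv=lambda X:(Rz(p[2]).T@(np.array(X)-[p[0],p[1],0])*1000).round(1)
    for n,a,b in [('hasp end',t(172,356),d(151,80)),('hinge',t(190,308),d(192,105)),('box -x-y',t(275,328),d(193,155)),('box+x-y',t(320,172),d(340,172)),('trigger tip',t(496,502),d(57,358)),('handle tip',t(563,520),d(42,415)),('handle root',t(600,395),d(183,430))]:
        X=tri([(T,a),(S,b)]);print(n,X.round(4),inv(X))
    for n,a,z in [('box +x+y',t(145,130),.074),('-x+y',t(118,280),.074),('-x-y',t(275,328),.074),('+x-y',t(320,172),.074),('stop +x+y',t(133,128),.062),('stop -x+y',t(92,270),.062),('drv tip',t(150,483),.005),('drv handle',t(368,560),.02)]:print(n,inv(onz(T,a,z)))
    np.save('jig.npy',p)
E
python3 fit.py
```

```text
[ 0.56444611  0.01147048 -0.2830697 ] 23.39262653602537
[[-0.4, -0.4], [0.3, -1.0], [1.2, -0.4], [-0.8, -0.7], [0.4, -1.4], [2.6, -1.5], [0.8, -1.0], [-0.3, -0.9], [2.8, 0.5], [5.2, 2.0], [-3.6, 1.0], [-0.7, 2.4], [-0.9, -5.2]]
hasp end [0.5081 0.1422 0.0864] [-90.6 109.8  86.4]
hinge [0.5408 0.1326 0.0646] [-56.5 109.7  64.6]
box -x-y [0.5301 0.0762 0.0722] [-51.   52.6  72.2]
box+x-y [0.6357 0.0469 0.0698] [58.6 53.9 69.8]
trigger tip [ 0.417  -0.0695  0.0499] [-119.  -118.9   49.9]
handle tip [ 0.4043 -0.1133  0.052 ] [-118.9 -164.6   52. ]
handle root [ 0.4913 -0.139   0.0533] [ -28.2 -164.9   53.3]
box +x+y [ 53.1 174.9  74. ]
-x+y [-50.2 161.1  74. ]
-x-y [-52.   52.2  74. ]
+x-y [57.8 53.7 74. ]
stop +x+y [ 55.2 185.6  62. ]
stop -x+y [-46.6 182.2  62. ]
drv tip [-168.7  109.7    5. ]
drv handle [-177.6  -48.6   20. ]
```

```bash
python3 - <<'E'
from fit import *
p=np.load('jig.npy');inv=lambda X:(Rz(p[2]).T@(np.array(X)-[p[0],p[1],0])*1000).round(1)
for n,s,a,z in [('pad front +x top',T,t(374,236),.073),('pad front -x top',T,t(354,313),.073),('fence inner -y',T,t(378,198),.046),('fence outer -y',T,t(382,180),.046),('fence outer +y',T,t(107,98),.046),('rod end',T,t(712,372),.057),('rod end s',S,d(208,540),.057),
 ('pad s -x',S,d(222,213),.073),('pad s +x',S,d(288,215),.073),('head -x-y s',S,d(183,473),.074),('head +x -y s',S,d(262,480),.074),('head -x+y s',S,d(207,298),.074),('head+x+y s',S,d(283,303),.074),('head +x+y',T,t(485,265),.074),('head +x-y',T,t(645,308),.074),('head -x-y',T,t(627,367),.074),('head -x+y',T,t(463,330),.074),('fence s -y in',S,d(333,240),.046),('fence s -y out',S,d(355,243),.046)]:
  print(n,inv(onz(s,a,z)))
print(w(p,(0,0,0)))
E
```

```text
pad front +x top [26.  7. 73.]
pad front -x top [-27.6   5.2  73. ]
fence inner -y [58.5 13.  46. ]
fence outer -y [71.5 13.8 46. ]
fence outer +y [ 74.9 212.8  46. ]
rod end [   3.7 -233.8   57. ]
rod end s [   2.5 -239.8   57. ]
pad s -x [-21.9   2.3  73. ]
pad s +x [24.9  7.  73. ]
head -x-y s [ -18.4 -204.6   74. ]
head +x -y s [  31.4 -202.5   74. ]
head -x+y s [-22.1 -71.8  74. ]
head+x+y s [ 29.6 -68.7  74. ]
head +x+y [ 27.4 -68.9  74. ]
head +x-y [  29.1 -177.9   74. ]
head -x-y [ -12.3 -176.3   74. ]
head -x+y [-18.7 -66.6  74. ]
fence s -y in [58.6  9.2 46. ]
fence s -y out [74.6  8.7 46. ]
[0.56444611 0.01147048 0.        ]
```

The crops confirm it: the smaller plywood box sits on the jig, with its hasp sticking out at about 2.0 rad (strap end at crop 172,356). Next I fly over the jig for close wrist views.

Emit:
carry_out --motion "0.17 -0.185 0 0 0 0 0;0.17 -0.185 0 0 0 0 0;0.17 -0.185 0 0 0 0 0;0.17 -0.185 0 0 0 0 0;0.17 -0.185 0 0 0 0 0;0.17 -0.185 0 0 0 0 0;0.17 -0.185 0 0 0 0 0;0.17 -0.185 0 0 0 0 0;0.17 -0.185 0 0 0 0 0;0.17 -0.185 0 0 0 0 0;0 0 0 0 0 0.088 0;0 0 0 0 0 0.088 0"

```text
time: 1.65
tool_pos: [0.376, -0.0803, 0.2051]
ee_rot: [3.142, 0.001, -0.098]
wrist_force: [0.1, 0.2, 0.0]
width: 0.0002
finger_force: 0.0
```

Emit:
carry_out --motion "0 0 0 0 0 0.088 0;0 0 0 0 0 0 0;0 0 0 0 0 0 0"

```text
time: 2.02
tool_pos: [0.3759, -0.0813, 0.2053]
ee_rot: [3.142, 0.0, -0.277]
wrist_force: [-0.7, 0.6, -0.2]
width: 0.0002
finger_force: 0.0
```

```bash
python3 -c "
from h import *
s=snap('wrist','wa')
a=cv2.imread('pics/wa.png');cv2.imwrite('pics/wa2.png',cv2.resize(a,(800,600),interpolation=cv2.INTER_CUBIC))"
```

Emit:
carry_out --motion "0 -0.25 0 0 0 0 0;0 -0.25 0 0 0 0 0;0 -0.25 0 0 0 0 0;0 -0.25 0 0 0 0 0;0 -0.25 0 0 0 0 0;0 0 0 0 0 0 0;0 0 0 0 0 0 0"

```text
time: 2.95
tool_pos: [0.4447, 0.1584, 0.2052]
ee_rot: [3.14, 0.0, -0.278]
wrist_force: [0.0, -0.4, 0.3]
width: 0.0006
finger_force: 0.0
```

```bash
python3 -c "
from h import *
s=snap('wrist','wb')
a=cv2.imread('pics/wb.png');cv2.imwrite('pics/wb2.png',cv2.resize(a,(800,600),interpolation=cv2.INTER_CUBIC))"
```

```text
(no output)
```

View pics/wa2.png

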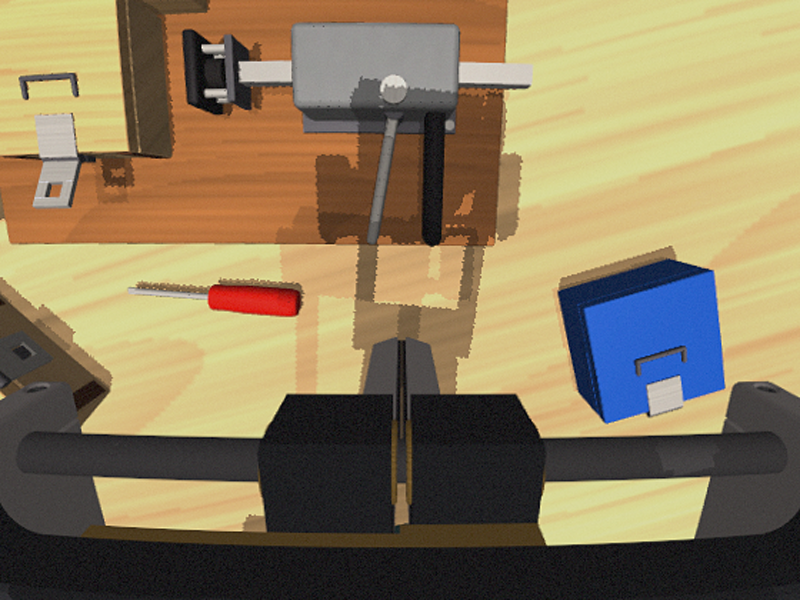

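View pics/wb2.png

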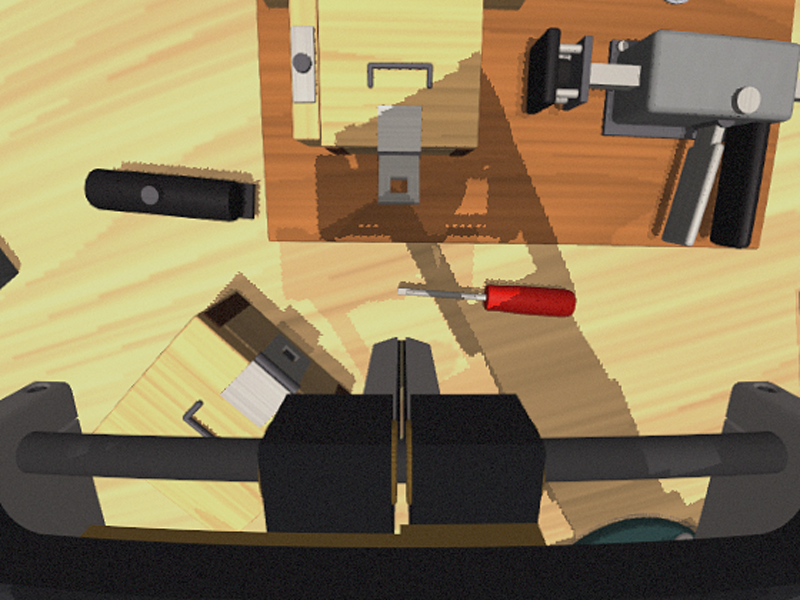

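Wrist views: the hasp strap end is at about (398,203) and the hinge at (400,153) in view B. In view A the trigger blade runs (393,115)-(373,243) and the handle (433,113)-(433,244). Now triangulating from both views.

```bash
python3 - <<'E'
from fit import *
p=np.load('jig.npy');inv=lambda X:(Rz(p[2]).T@(np.array(X)-[p[0],p[1],0])*1000).round(1)
A=load('wa');B=load('wb');k=lambda u,v:(u/1.42857,v/1.42857)
for n,a,b in [('hasp end L',(33,206),(378,202)),('hasp end R',(71,208),(420,203)),('hinge L',(40,157),(379,152)),('hinge R',(77,158),(421,152)),('box -x-y top',(129,153),(478,149)),('head -x+y top',(293,107),(646,122)),('head -x-y',(458,108),(800,125)),('knob',(393,89),(746,100)),('board -x-y',(496,243),(758,249)),('padtop+x front',(186,30),(532,30))]:
    X=tri([(A,k(*a)),(B,k(*b))]);print(n,X.round(4),inv(X))
print('single')
for n,s,a,z in [('blade tip',A,(373,241),.063),('blade root',A,(393,118),.063),('handle tip',A,(433,243),.064),('handle root',A,(434,115),.064),('handle tip -y',A,(442,243),.064),('blade tip B',B,(693,245),.063),('blade root B',B,(718,130),.063),('B handle tip top -y',B,(750,246),.064),('board A -x-y',A,(496,243),.012),('board A -x+y',A,(10,242),.012),('board B -x-y',B,(758,249),.012),('board B -x+y',B,(268,240),.012),('pad A front -x top',A,(187,100),.073),('pad B front -x top',B,(528,105),.073),('stop -x -y B',B,(320,138),.062),('stop -x+y B',B,(293,138),.062)]: print(n,onz(s,k(*a),z).round(4),inv(onz(s,k(*a),z)))
E
```

```text
hasp end L [0.5135 0.1554 0.0902] [-89.2 124.   90.2]
hasp end R [0.5041 0.1283 0.0888] [-90.5  95.3  88.8]
hinge L [0.5464 0.1456 0.0768] [-54.8 123.7  76.8]
hinge R [0.5375 0.1177 0.0764] [-55.6  94.5  76.4]
box -x-y top [0.5287 0.0787 0.0753] [-53.1  54.6  75.3]
head -x+y top [ 0.5192 -0.0439  0.073 ] [-28.  -65.8  73. ]
head -x-y [ 0.4878 -0.1524  0.0824] [ -27.9 -178.7   82.4]
knob [ 0.513  -0.1143  0.0791] [ -14.2 -135.1   79.1]
board -x-y [ 0.3795 -0.1697  0.0099] [-127.  -225.6    9.9]
padtop+x front [0.6002 0.0167 0.0539] [32.9 15.  53.9]
single
blade tip [ 0.4175 -0.0705  0.063 ] [-118.2 -119.8   63. ]
blade root [ 0.498  -0.1097  0.063 ] [ -30.  -134.9   63. ]
handle tip [ 0.4036 -0.114   0.064 ] [-119.4 -165.4   64. ]
handle root [ 0.4918 -0.1383  0.064 ] [ -27.9 -164.1   64. ]
handle tip -y [ 0.4017 -0.1205  0.064 ] [-119.4 -172.2   64. ]
blade tip B [ 0.4154 -0.0717  0.063 ] [-119.9 -121.5   63. ]
blade root B [ 0.4965 -0.1024  0.063 ] [ -33.4 -128.3   63. ]
B handle tip top -y [ 0.402  -0.1183  0.064 ] [-119.7 -170.    64. ]
board A -x-y [ 0.3814 -0.1697  0.012 ] [-125.1 -225.1   12. ]
board A -x+y [0.5088 0.262  0.012 ] [-123.4  225.    12. ]
board B -x-y [ 0.3786 -0.1676  0.012 ] [-128.4 -223.9   12. ]
board B -x+y [0.5083 0.2629 0.012 ] [-124.1  225.8   12. ]
pad A front -x top [0.5495 0.0253 0.073 ] [-18.3   9.1  73. ]
pad B front -x top [0.5482 0.0375 0.073 ] [-22.9  20.5  73. ]
stop -x -y B [0.5684 0.1844 0.062 ] [-44.5 167.2  62. ]
stop -x+y B [0.5741 0.2033 0.062 ] [-44.3 186.9  62. ]
```

Emit:
carry_out --motion "0.195 -0.01 0 0 0 0 0;0.195 0 0 0 0 0 0;0 0 0.24 0 0 0 0;0 0 0.235 0 0 0 0;0 0 0 0 0 0 0"

```text
time: 3.62
tool_pos: [0.5171, 0.1372, 0.1062]
ee_rot: [3.137, 0.009, -0.281]
wrist_force: [0.0, 0.3, 0.3]
width: 0.0001
finger_force: 0.0
```

Emit:
carry_out --motion "0 0 0.05 0 0 0 0;0 0 0.05 0 0 0 0;0 0 0.05 0 0 0 0;0 0 0.05 0 0 0 0;0 0 0.05 0 0 0 0;0 0 0.05 0 0 0 0;0 0 0.04 0 0 0 0;0 0 0 0 0 0 0"

```text
time: 4.62
tool_pos: [0.5199, 0.1393, 0.0415]
ee_rot: [3.141, 0.001, -0.279]
wrist_force: [0.7, 0.5, -0.6]
width: 0.0006
finger_force: 0.0
```

Emit:
carry_out --motion "0.02 0 0 0 0 0 0;0.02 0 0.015 0 0 0 0;0.01 0 0.015 0 0 0 0;0.01 0 0 0 0 0 0;0 0 0 0 0 0 0"

```text
time: 5.25
tool_pos: [0.5298, 0.1369, 0.0364]
ee_rot: [3.141, 0.005, -0.279]
wrist_force: [-6.7, 2.9, 5.1]
width: 0.0006
finger_force: 3.8
```

```bash
python3 -c "
from h import *
s=snap('side','s1')
a=cv2.imread('pics/s1.png')[160:335,225:395];cv2.imwrite('pics/s1c.png',cv2.resize(a,None,fx=3.4,fy=3.4,interpolation=cv2.INTER_CUBIC))"
```

```text
(no output)
```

View pics/s1c.png

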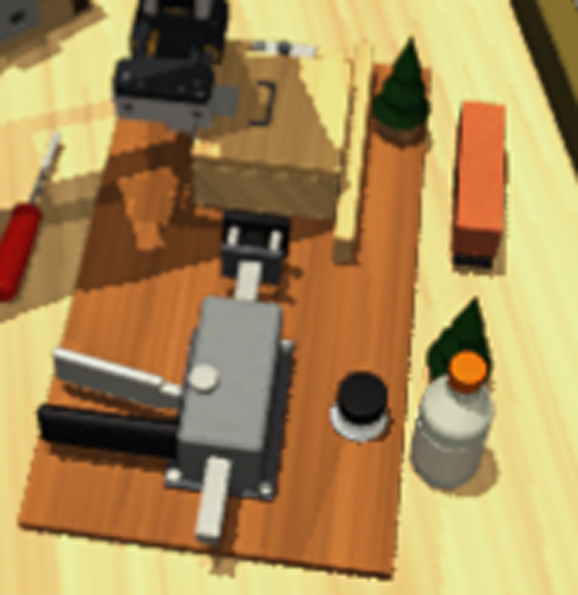

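The gripper hides the strap, but the wrist force of about 7 N against the front suggests it is shut. I'll press a little more and hold.

Emit:
carry_out --motion "0.01 0 0 0 0 0 0;0.005 0 0 0 0 0 0;0 0 0 0 0 0 0;0 0 0 0 0 0 0"

```text
time: 5.8
tool_pos: [0.5306, 0.1367, 0.0364]
ee_rot: [3.141, 0.01, -0.279]
wrist_force: [-10.7, 2.4, 8.6]
width: 0.0007
finger_force: 6.4
```

Emit:
carry_out --motion "-0.1 0 0 0 0 0 0;-0.17 0 0 0 0 0 0;-0.17 0 -0.25 0 0 0 0;0 0 -0.28 0 0 0 0;0 0 -0.28 0 0 0 0;0 0.15 0 0 0 0 0;0 0 0 0 0 0 0;0 0 0 0 0 0 0"

```text
time: 6.8
tool_pos: [0.442, 0.1309, 0.1977]
ee_rot: [-3.142, 0.001, -0.28]
wrist_force: [0.7, 0.4, -0.2]
width: 0.0003
finger_force: 0.0
```

```bash
python3 -c "
from h import *
s=snap('wrist','wc');t=snap('side','s2')
a=cv2.imread('pics/wc.png')[0:190,150:560];b=cv2.imread('pics/s2.png')[160:270,225:395]
a=cv2.resize(a,None,fx=1.9,fy=1.9,interpolation=2);b=cv2.resize(b,None,fx=2.1,fy=2.1,interpolation=2)
c=np.zeros((a.shape[0]+b.shape[0],max(a.shape[1],b.shape[1]),3),np.uint8);c[:a.shape[0],:a.shape[1]]=a;c[a.shape[0]:,:b.shape[1]]=b
cv2.imwrite('pics/wc2.png',c);print(c.shape)"
```

```text
(592, 779, 3)
```

View pics/wc2.png

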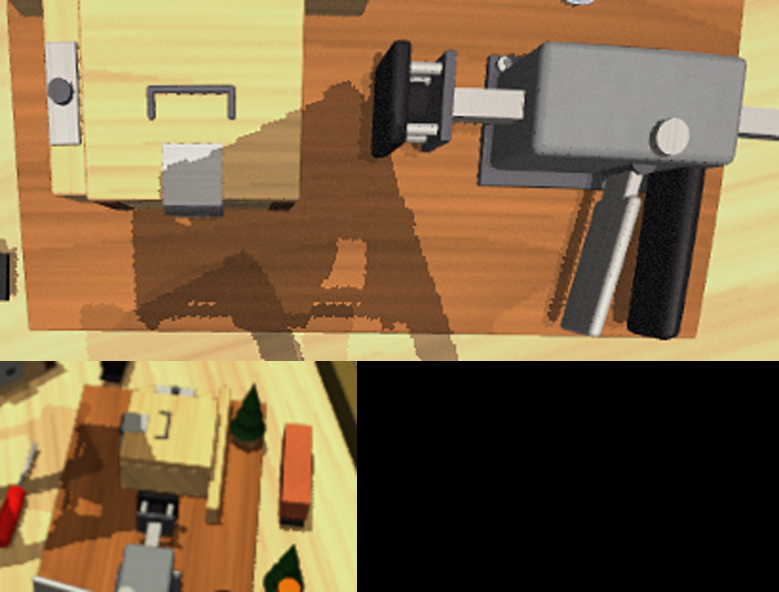

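The strap has vanished from view B and only a thin dark lip shows at crop (190,212), so it hangs down. I'll check the angle numerically.

```bash
python3 - <<'E'
from fit import *
p=np.load('jig.npy');C=load('wc')
hx=-56
for th in (0,.1,.15,.2,.3,.5):
    f=lambda r,o:w(p,(hx-r*np.sin(th)-o*np.cos(th),109.5,70-r*np.cos(th)+o*np.sin(th)))
    print(th,proj(C,[f(0,2),f(39,2),f(39,-2)]).round(1).tolist())
print(proj(C,[w(p,(-53,109.5,74))]).round(1))
im=C['pixels'];print(im[98:122,[244,251,258]].sum(2).T//3); print(im[98:122,225].sum(1)//3)
E
```

```text
0 [[252.3, 114.1], [255.6, 116.4], [255.5, 112.7]]
0.1 [[252.3, 114.1], [255.6, 119.9], [255.6, 116.3]]
0.15 [[252.3, 114.1], [255.6, 121.7], [255.6, 118.1]]
0.2 [[252.3, 114.1], [255.6, 123.4], [255.6, 119.8]]
0.3 [[252.3, 114.0], [255.6, 126.8], [255.6, 123.3]]
0.5 [[252.2, 113.8], [255.4, 133.2], [255.5, 130.0]]
[[251.9 108.6]]
[[138 139 140 141 140 140 139 141 145 140  70  65  63  57  44  61  89 111
  118  94  80  82  79  81]
 [144 140 139 142 142 141 142 138 146 142  95  69  60  49  48  61  69  64
   75  73  75  80  84  75]
 [140 143 140 141 142 140 141 141 145 140  89  71  56  53  52  61  74  73
   76  76  78  81  75  76]]
[193 189 184 189 190 196 183  64  76  76  77  78  78  76  73  76  75  72
  74  75  80  81  78  82]
```

The strap's lower edge at row ~113 matches 0 rad, so the hasp is closed. Next I put the shut fingers on the +y side of the trigger blade.

Emit:
carry_out --motion "0.115 0.29 0 0 0 0 0;0.115 0.29 0 0 0 0 0;0.115 0.29 0 0 0 0 0;0 0 0.215 0 0 0 0;0 0 0.215 0 0 0 0;0 0 0.215 0 0 0 0;0 0 0.215 0 0 0 0;0 0 0 0 0 0 0"

```text
time: 7.9
tool_pos: [0.4568, -0.0543, 0.0222]
ee_rot: [3.141, 0.01, -0.279]
wrist_force: [-0.6, 0.2, -0.2]
width: 0.0007
finger_force: 0.0
```

Emit:
carry_out --motion "0 0.02 0 0 0 0 0;0 0.02 0 0 0 0 0;0 0.02 0 0 0 0 0;0 0 0 0 0 0 0"

```text
time: 8.4
tool_pos: [0.4576, -0.0677, 0.0274]
ee_rot: [3.142, -0.002, -0.28]
wrist_force: [0.2, 0.6, 0.1]
width: 0.0007
finger_force: 0.0
```

Emit:
carry_out --motion "0 0.02 0 0 0 0 0;0 0 0 0 0 0 0"

```text
time: 8.65
tool_pos: [0.4563, -0.0703, 0.027]
ee_rot: [-3.14, -0.0, -0.279]
wrist_force: [0.0, 4.3, 3.1]
width: 0.0003
finger_force: 2.0
```

Emit:
carry_out --motion "0 0.02 0 0 0 0 0;0 0 0 0 0 0 0"

```text
time: 8.9
tool_pos: [0.4548, -0.0741, 0.0267]
ee_rot: [-3.14, 0.001, -0.279]
wrist_force: [-0.9, 4.4, 3.4]
width: -0.0
finger_force: 2.2
```

Emit:
carry_out --motion "0 0.02 0 0 0 0 0;0 0 0 0 0 0 0"

```text
time: 9.15
tool_pos: [0.4534, -0.0771, 0.0266]
ee_rot: [-3.139, 0.002, -0.279]
wrist_force: [-1.0, 7.2, 4.8]
width: 0.0006
finger_force: 3.2
```

Emit:
carry_out --motion "0 0.02 0 0 0 0 0;0 0 0 0 0 0 0"

```text
time: 9.4
tool_pos: [0.4523, -0.0803, 0.0266]
ee_rot: [-3.137, 0.002, -0.279]
wrist_force: [-1.3, 8.9, 5.2]
width: 0.0004
finger_force: 4.2
```

Emit:
carry_out --motion "0 0.02 0 0 0 0 0;0 0.02 0 0 0 0 0;0 0.01 0 0 0 0 0;0 0 0 0 0 0 0"

```text
time: 9.9
tool_pos: [0.4499, -0.0887, 0.0266]
ee_rot: [-3.135, 0.002, -0.279]
wrist_force: [0.2, 11.4, 4.7]
width: 0.0006
finger_force: 5.9
```

```bash
python3 -c "
from h import *
s=snap('side','s3');t=snap('top','t3')
a=cv2.imread('pics/s3.png')[160:335,225:395];b=cv2.imread('pics/t3.png')[120:290,180:395]
a=cv2.resize(a,None,fx=2.3,fy=2.3,interpolation=2);b=cv2.resize(b,(400,a.shape[0]),interpolation=2)
cv2.imwrite('pics/s3c.png',np.hstack([a,b]))"
```

```text
(no output)
```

View pics/s3c.png

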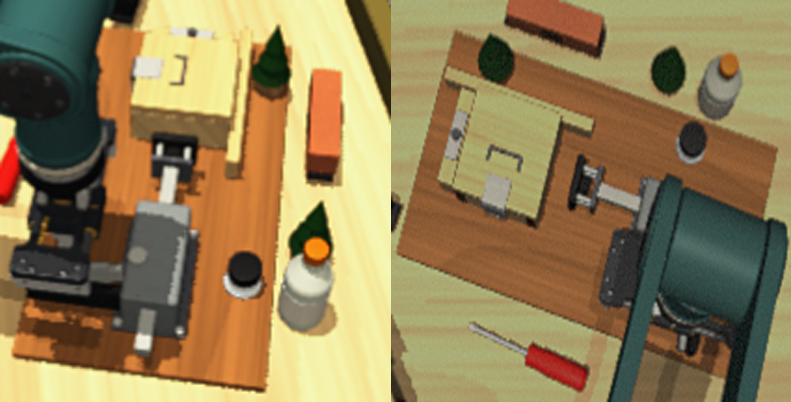

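The pad has moved forward and nothing else has shifted. From here I'll track the pad numerically by template matching in a rectified top view.

```bash
cat > trk.py <<'E'
import sys
from fit import *
p=np.load('jig.npy')
def warp(s,z=73):   # 2 px/mm; row=x from 60 to -60, col = y from -60 to 120
    xs=np.arange(60,-60,-.5);ys=np.arange(-60,120,.5);X,Y=np.meshgrid(xs,ys,indexing='ij')
    P=proj(s,np.array([w(p,(a,b,z)) for a,b in zip(X.ravel(),Y.ravel())])).astype(np.float32)
    return cv2.remap(s['pixels'],P[:,0].reshape(X.shape),P[:,1].reshape(X.shape),cv2.INTER_CUBIC)
W0=warp(T)
def track(s,y0,y1,x0=30,x1=-28):
    W=warp(s);c=lambda y:int((y+60)*2);r=lambda x:int((60-x)*2)
    t0=W0[r(x0):r(x1),c(y0):c(y1)];reg=W[r(x0)-6:r(x1)+6,c(y0)-20:]
    m=cv2.matchTemplate(reg,t0,cv2.TM_CCOEFF_NORMED);_,v,_,l=cv2.minMaxLoc(m)
    i=l[0];row=m[l[1]];o=0
    if 0<i<len(row)-1: o=.5*(row[i-1]-row[i+1])/(row[i-1]-2*row[i]+row[i+1])
    return round((i+o-20)/2,2),round(float(v),2)
def box(s):  # box shift
    W=warp(s,74);return track(s,45,115,50,-45)
if __name__=='__main__':
    s=load(sys.argv[1]) if len(sys.argv)>1 else snap('top','tx')
    print('pad',track(s,-8,9),'plate',track(s,-25,-11),'all',track(s,-25,9),'box',box(s),'t',readout.get_obs()['time'])
E
python3 -c "
from trk import *
cv2.imwrite('pics/w0.png',cv2.resize(W0,None,fx=2,fy=2))"
python3 trk.py top0; python3 trk.py t3
```

```text
pad (np.float32(-0.01), 1.0) plate (np.float32(0.01), 1.0) all (np.float32(-0.0), 1.0) box (np.float32(-0.0), 1.0) t 10.0
pad (np.float32(12.26), 0.96) plate (np.float32(12.6), 0.91) all (np.float32(12.48), 0.96) box (np.float32(0.09), 0.99) t 10.0
```

Emit:
carry_out --motion "0 -0.045 0 0 0 0 0;0 -0.045 0 0 0 0 0;0 -0.04 0 0 0 0 0;0 0 0 0 0 0 0;0 0.035 0 0 0 0 0;0 0.035 0 0 0 0 0;0 0.03 0 0 0 0 0;0 0.03 0 0 0 0 0;0 0 0 0 0 0 0;0 0 0 0 0 0 0"

```text
time: 11.25
tool_pos: [0.4507, -0.0887, 0.0265]
ee_rot: [-3.133, -0.0, -0.279]
wrist_force: [3.8, 10.9, 0.1]
width: 0.0004
finger_force: 5.9
```

```bash
python3 trk.py
```

```text
pad (np.float32(17.35), 0.97) plate (np.float32(17.71), 0.92) all (np.float32(17.53), 0.96) box (np.float32(0.09), 0.99) t 11.3
```

Emit:
carry_out --motion "0 -0.045 0 0 0 0 0;0 -0.045 0 0 0 0 0;0 -0.04 0 0 0 0 0;0 0 0 0 0 0 0;0 0.035 0 0 0 0 0;0 0.035 0 0 0 0 0;0 0.03 0 0 0 0 0;0 0.03 0 0 0 0 0;0 0 0 0 0 0 0;0 0 0 0 0 0 0"

```text
time: 12.55
tool_pos: [0.4507, -0.0887, 0.0265]
ee_rot: [-3.133, -0.0, -0.279]
wrist_force: [3.2, 10.6, 1.6]
width: 0.0003
finger_force: 5.8
```

```bash
python3 trk.py
```

```text
pad (np.float32(22.29), 0.97) plate (np.float32(22.37), 0.93) all (np.float32(22.38), 0.96) box (np.float32(0.09), 0.99) t 12.6
```

Emit:
carry_out --motion "0 -0.06 0 0 0 0 0;0 -0.05 0 0 0 0 0;0 -0.05 0 0 0 0 0;0 0 0 0 0 0 0;0 0 0 0 0 0 0;0 0.05 0 0 0 0 0;0 0.035 0 0 0 0 0;0 0.03 0 0 0 0 0;0 0.03 0 0 0 0 0;0 0.02 0 0 0 0 0;0 0 0 0 0 0 0;0 0 0 0 0 0 0"

```text
time: 14.1
tool_pos: [0.4506, -0.0888, 0.0266]
ee_rot: [-3.131, 0.0, -0.279]
wrist_force: [4.4, 12.8, 0.9]
width: -0.0
finger_force: 6.9
```

```bash
python3 trk.py
```

```text
pad (np.float32(27.08), 0.97) plate (np.float32(27.49), 0.92) all (np.float32(27.29), 0.96) box (np.float32(0.08), 0.99) t 14.15
```

Emit:
carry_out --motion "0 -0.05 0 0 0 0 0;0 -0.05 0 0 0 0 0;0 -0.04 0 0 0 0 0;0 0 0 0 0 0 0;0 0 0 0 0 0 0"

```text
time: 14.78
tool_pos: [0.4573, -0.0665, 0.0265]
ee_rot: [3.141, -0.0, -0.279]
wrist_force: [-0.1, 0.0, -0.7]
width: 0.0004
finger_force: 0.0
```

```bash
python3 trk.py
```

```text
pad (np.float32(26.64), 0.97) plate (np.float32(26.81), 0.93) all (np.float32(26.73), 0.97) box (np.float32(0.09), 0.99) t 14.825
```

Emit:
carry_out --motion "0 0.04 0 0 0 0 0;0 0.035 0 0 0 0 0;0 0.035 0 0 0 0 0;0 0.03 0 0 0 0 0;0 0 0 0 0 0 0;0 0 0 0 0 0 0"

```text
time: 15.58
tool_pos: [0.4507, -0.0887, 0.0266]
ee_rot: [-3.131, -0.0, -0.279]
wrist_force: [3.3, 13.4, 0.9]
width: 0.0006
finger_force: 6.9
```

```bash
python3 trk.py
```

```text
pad (np.float32(31.97), 0.96) plate (np.float32(32.46), 0.94) all (np.float32(32.28), 0.96) box (np.float32(0.12), 0.99) t 15.625
```

Emit:
carry_out --motion "0 -0.05 0 0 0 0 0;0 -0.05 0 0 0 0 0;0 -0.04 0 0 0 0 0;0 0 0 0 0 0 0;0 0.04 0 0 0 0 0;0 0.035 0 0 0 0 0;0 0.035 0 0 0 0 0;0 0.03 0 0 0 0 0;0 0 0 0 0 0 0;0 0 0 0 0 0 0"

```text
time: 16.88
tool_pos: [0.4507, -0.0887, 0.0266]
ee_rot: [-3.131, -0.0, -0.279]
wrist_force: [4.3, 15.1, 1.5]
width: 0.0006
finger_force: 7.1
```

```bash
python3 trk.py
```

```text
pad (np.float32(36.77), 0.95) plate (np.float32(37.2), 0.9) all (np.float32(37.03), 0.95) box (np.float32(0.04), 0.94) t 16.925
```

Emit:
carry_out --motion "0 -0.05 0 0 0 0 0;0 -0.05 0 0 0 0 0;0 -0.04 0 0 0 0 0;0 0 0 0 0 0 0;0 0.04 0 0 0 0 0;0 0.035 0 0 0 0 0;0 0.035 0 0 0 0 0;0 0.03 0 0 0 0 0;0 0 0 0 0 0 0;0 0 0 0 0 0 0"

```text
time: 18.18
tool_pos: [0.4507, -0.0887, 0.0265]
ee_rot: [-3.131, 0.0, -0.279]
wrist_force: [3.5, 13.6, 1.2]
width: 0.0006
finger_force: 7.1
```

```bash
python3 trk.py
```

```text
pad (np.float32(41.76), 0.96) plate (np.float32(42.24), 0.93) all (np.float32(42.01), 0.96) box (np.float32(-0.11), 0.94) t 18.225
```

Emit:
carry_out --motion "0 -0.05 0 0 0 0 0;0 -0.05 0 0 0 0 0;0 -0.04 0 0 0 0 0;0 0 0 0 0 0 0;0 0.04 0 0 0 0 0;0 0.035 0 0 0 0 0;0 0.035 0 0 0 0 0;0 0.03 0 0 0 0 0;0 0 0 0 0 0 0;0 0 0 0 0 0 0"

```text
time: 19.48
tool_pos: [0.4507, -0.0887, 0.0265]
ee_rot: [-3.131, 0.0, -0.279]
wrist_force: [3.8, 14.1, 1.0]
width: 0.0002
finger_force: 7.1
```

```bash
sed -i 's/track(s,45,115,50,-45)/track(s,58,115,50,-45)/' trk.py; python3 trk.py
```

```text
pad (np.float32(43.27), 0.96) plate (np.float32(46.57), 0.87) all (np.float32(45.02), 0.89) box (np.float32(0.16), 0.96) t 19.525
```

Contact is made: the cushion is squeezed about 3 mm. One more stroke is safe, giving at most about 8 mm of squeeze.

Emit:
carry_out --motion "0 -0.05 0 0 0 0 0;0 -0.05 0 0 0 0 0;0 -0.04 0 0 0 0 0;0 0 0 0 0 0 0;0 0.04 0 0 0 0 0;0 0.035 0 0 0 0 0;0 0.03 0 0 0 0 0;0 0.02 0 0 0 0 0;0 0.015 0 0 0 0 0;0 0 0 0 0 0 0;0 0 0 0 0 0 0"

```text
time: 20.9
tool_pos: [0.4507, -0.0887, 0.0265]
ee_rot: [-3.131, 0.0, -0.279]
wrist_force: [3.3, 13.2, 0.2]
width: 0.0008
finger_force: 7.1
```

```bash
python3 trk.py
```

```text
pad (np.float32(45.7), 0.95) plate (np.float32(51.34), 0.86) all (np.float32(48.12), 0.81) box (np.float32(2.26), 0.95) t 20.95
```

Box moved 2.3 mm to the stop, with the cushion at about 6 mm. I'll add a partial stroke for about 2 mm more, for margin on the end-stop force.

Emit:
carry_out --motion "0 -0.05 0 0 0 0 0;0 -0.05 0 0 0 0 0;0 -0.04 0 0 0 0 0;0 0 0 0 0 0 0;0 0.04 0 0 0 0 0;0 0.03 0 0 0 0 0;0 0.02 0 0 0 0 0;0 0.01 0 0 0 0 0;0 0 0 0 0 0 0;0 0 0 0 0 0 0"

```text
time: 22.2
tool_pos: [0.4523, -0.0823, 0.0265]
ee_rot: [-3.134, 0.001, -0.279]
wrist_force: [1.4, 9.9, 0.9]
width: 0.0001
finger_force: 5.4
```

```bash
python3 trk.py
```

```text
pad (np.float32(45.71), 0.95) plate (np.float32(51.69), 0.86) all (np.float32(48.13), 0.79) box (np.float32(2.27), 0.95) t 22.25
```

Emit:
carry_out --motion "0 0.01 0 0 0 0 0;0 0 0 0 0 0 0;0 0 0 0 0 0 0"

```text
time: 22.62
tool_pos: [0.452, -0.0832, 0.0265]
ee_rot: [-3.132, 0.001, -0.279]
wrist_force: [1.6, 13.0, 1.9]
width: 0.0005
finger_force: 6.7
```

```bash
python3 trk.py
```

```text
pad (np.float32(45.63), 0.95) plate (np.float32(52.08), 0.87) all (np.float32(48.19), 0.77) box (np.float32(2.26), 0.95) t 22.675
```

Emit:
carry_out --motion "0 0.007 0 0 0 0 0;0 0 0 0 0 0 0;0 0 0 0 0 0 0"

```text
time: 23.05
tool_pos: [0.4518, -0.0837, 0.0266]
ee_rot: [-3.131, 0.001, -0.279]
wrist_force: [3.7, 15.1, 2.9]
width: 0.0002
finger_force: 7.8
```

```bash
python3 trk.py;python3 trk.py
```

```text
pad (np.float32(45.84), 0.95) plate (np.float32(52.44), 0.87) all (np.float32(48.29), 0.76) box (np.float32(2.27), 0.95) t 23.1
pad (np.float32(45.81), 0.95) plate (np.float32(52.41), 0.87) all (np.float32(48.3), 0.76) box (np.float32(2.28), 0.95) t 23.15
```

```bash
python3 -c "
from bench import robot
print(robot.close_job())"
```

```text
the job is handed in; nothing more can be done
None
```

I closed the hasp and pumped the clamp until the box bore on the end stop. I handed the job in with the trigger still held squeezed and the cushion measured at about 7 mm; the hand-in gave back no verdict.

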